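Finish the crosswise tightening of a clamp plate on a power board

TASK

The clamp plate on the power board is being tightened crosswise, part of a turn at a time: one diagonal pair of bar-head screws is done, their bars parallel to the board's long edges, and the other two bars still stand askew. Pick up the slotted key with the flat black handle and turn these two clockwise until their bars are parallel to the long edges too: first the screw beside the white connector, and only when that is done the one diagonally across from it. Turn them only with the key, without the gripper pressing on the board or screws, then stand the key upright on the bench clear of the board and let go.

Things in the scene. Friction and masses are not known exactly. Their poses are not given: they have to be found in the camera images.
- key_center (a point): Centre of the key, upright on the bench on two steel jaws, 88 mm tall, z up. Flat black handle 60 (x) x 16 (y) x 36 mm high, middle 26 mm above this point; jaw ends 44 mm below. Foot 36 (x) x 32 mm. Slot between the jaws along x, open at the ends, 16 mm deep, 20 mm wide at the mouth, 12 at the top: drops over a screw's bar, either way round. The driver with a round grey handle is not needed.
- clamp: Power board, fixed, at any yaw. Origin: underside centre, on the bench; x along the long edges, z up. Green board 210 (x) x 150 mm, steel plate 126 mm square, top 40 mm above the bench. Screws at x, y = +/-45 mm with bars 36 x 8 mm, from 44 to 56 mm above the bench. Those at (+45,+45), (-45,-45) are done and do not turn. White connector 20 x 36 mm at (-90,+45), top at 48 mm.
- screw_first (a joint): Angle of the screw at (-45,+45) of the board, by the white connector; grows clockwise seen from above. 0: bar parallel to the board's x; at -1 the bar is 1 rad counterclockwise from that. Starts at -1.15 to -0.8; stops at -1.35 and +0.6; stays where left, friction 0.12 N m. The loose key lets the bar lag up to 0.2 rad behind it.
- screw_second (a joint): The same for the screw at (+45, -45), diagonally across from screw_first.
Things that resemble listed ones, but are neither listed nor needed, are in the scene too. Leave any purple or red look-alike of the part that bears key_center alone.

How it is judged (in metres and radians):
On the way, in this order (a step that is already met when the one before it is completed fails the run):
1. the screw beside the white connector is turned until its bar is parallel to the board's long edges (within 15 degrees), the one across from it still askew (value of joint screw_first between -0.27 and 0.27 rad and value of joint screw_second below -0.55 rad), for 0.2 s.
2. then the screw diagonally across is turned parallel as well (within 15 degrees) (value of joint screw_first between -0.27 and 0.27 rad and value of joint screw_second between -0.27 and 0.27 rad), for 0.2 s.
At the end, for the whole second after the job is handed in: Both screws' bars are parallel to the board's long edges within 15 degrees, and the key stands upright on the bench (within 8 degrees, its centre below 54 mm), at least 85 mm from the board's centre (all of step 2 and angle between key_center's own z axis and vertical below 0.15 rad and height (world z) of key_center below 0.054 m and horizontal distance between key_center and clamp above 0.085 m); the robot touches nothing.
It fails at once if the gripper's fingers press on the board or its screws (more than 2 N): the screws are turned only with the key (contact force between the fingers and clamp above 2 N).
It also fails if it takes over 58 s, if anything falls off the work surface, if the arm or the gripper's body presses on something with over 40 N, if the wrist force passes 120 N, or if a joint passes its speed limit or range.

ROBOT

A 6-joint arm with a two-finger parallel gripper is mounted at the origin on the work surface. World frame = base frame: x ahead of the robot, y to its left, z up, the work surface at z = 0. Lengths are in m, angles in degrees, forces in N, time in s.
With the tool pointing down it reaches from about 0.3 to 0.875 m from the base axis. Payload 6.4 kg.
Tool frame: the origin (TCP) lies between the finger pads; the fingertips stand 11 mm ahead of it and the grasp point (between the pads) lies 8 mm behind it (manip.tip_extent is the distance from the TCP to the fingertips, in m); z points along the fingers, y is the direction in which the jaws open and shut (so a half turn about z gives the same grasp; the last joint's range is limited). The gripper opens to 88 mm and grips with 3 to 60 N. Pads are 18 mm wide; open, the fingers measure 123 mm over their backs; the gripper's body (75 mm by 187 mm) begins 45 mm behind the grasp point.
Start: joints at [54.586, 10.359, 92.074, -0, 77.567, -11.82], TCP at [0.23, 0.527, 0.25] pointing down, gripper open.
Joint ranges: [-171.53, 171.53], [-51.25, 118.39], [17.06, 147.69], [-65.23, 245.23], [0, 150.52], [-178.68, 178.68]. Speed limits (degrees/s): [147.25, 147.25, 172.46, 180, 180, 180].

INTERFACE

Orientations are given as a 3x3 rotation matrix whose columns are the frame's x, y, z axes.
In Python, from bench import monitor, eyes, close_job, spotter, manip gives the robot as it stands.
- The arm moves only by the tool servo_tool, never from a script. Its argument "rows" is a list of rows, each an object of numbers: "claw": the closure, from 0 (fully open) to 1 (shut); "dx", "dy", "dz": the shift along the tool's x, y, z in mm; "roll": the turn about the tool's z in rad. In form: [{"claw": .., "dx": .., "dy": .., "dz": .., "roll": ..}, ...]. A call has exactly 8 rows; each row is the pose to reach, as a shift and turn from the pose commanded when the call began, along the tool's axes at that moment; what a row does not reach only later rows make up. A row lasts 1/10 s, in which the tool goes at most 50 mm and 8.59 degrees, less where a joint would pass 70% of its speed; a pose out of reach is approached as far as the arm can. A call with a gripper value outside its range is refused whole. The fingers move at their own pace and stop on an object; "newtons" is the grip in N (left out, the last holds). Time passes only in rows, so rows that repeat a pose let the fingers close, or fill a call up. It gives the time, the measured TCP pose, the force and the opening at its end, in the units of the state.
- monitor.state(): the state, without advancing time (a new reading comes with each control period).
- eyes.get_image(name): name is "scene" or "top" or "wrist"; returns a dict with "img" (420x560x3 uint8, red, green, blue), "intrinsics" (3x3 intrinsics, pixels), "position" and "rotation" of the camera in the world. Camera axes: x right, y down, z forward; pixel columns grow to the right and rows downward; lengths in m; the calibration is good to about 2 mm. A picture is of the moment at which its call begins. There is no depth.
- close_job(): hands the job in, once; it reports no verdict.
Trained networks look in a picture, given as the dict that the camera call returned (one of the last four; its "shot" number tells which), for a name from the list of things; names that differ only in an ending like _2 or _b are one class to them, and where a whole thing is asked for, a point or a joint stands for the part that bears it (a point fixed in the world has none). Each returns a list of dicts, best first, with "score" (0 to 1); they miss things now and then, are a little off and sometimes report something else, mostly with a low value. They report only what shows in the picture. A call takes as long as a camera call. They do not tell look-alikes from the thing itself.
- spotter.cut_out(picture, target): "pixels" (420x560 bool, what is visible of it) and "extent" ([left, top, right, bottom] in pixels, round what is visible of it).
The state is a dict: "time_s": time; "q": joint angles; "qd": joint speeds; "joint_torque": joint torques, N m; "eef_pos": TCP position; "eef_rot": TCP orientation; "wrist_force": force on the tool from outside, world axes, zero at the start; "ft_torque": the same for the moment, N m; "opening": finger opening in m.
Only numpy, scipy, OpenCV 4.12 (cv2) and the standard library are available. Lean on these libraries where they do the work, as an engineer would, in place of code of your own. Each camera call takes 0.05 s, during which the arm holds its last target.

## Working session

There is one attempt and no reset: what is moved stays moved. The work goes in short steps, Python scripts to look and compute and a tool call to move; the robot and the scene stay as the last step left them, time stands still between calls to the robot, and variables do not carry over. Pictures are saved under pics/ and viewed, and the job is handed in when it is done.

Besides the shell and the picture viewer there is one more tool, called after "Call:" by a JSON object that holds its "name" and its "arguments", one argument or row to a line. servo_tool: Moves the arm, as the interface text tells. Its arguments: {"type":"object","properties":{"rows":{"type":"array","items":{"type":"object","properties":{"claw":{"type":"number"},"dx":{"type":"number"},"dy":{"type":"number"},"dz":{"type":"number"},"roll":{"type":"number"}}}},"newtons":{"type":"number"}},"required":["rows"]}

```bash
mkdir -p pics; ls; python3 - <<'E'
from bench import monitor, eyes, spotter, manip
import cv2
s=monitor.state(); print(s['time_s'],s['eef_pos'],s['eef_rot'],s['opening'],manip.tip_extent)
for n in ['scene','top']:
    p=eyes.get_image(n); cv2.imwrite(f'pics/{n}0.png',cv2.cvtColor(p['img'],cv2.COLOR_RGB2BGR))
    print(n,p['position'],p['rotation'],p['intrinsics'])
    for t in ['key_center','clamp']:
        for d in spotter.cut_out(p,t): print(t,d['score'],d['extent'])
E
```

```text
pics
0.0 [0.22986131 0.52650196 0.2488403 ] [[-9.16396152e-01  4.00271390e-01 -9.52201372e-04]
 [ 4.00272402e-01  9.16395131e-01 -1.40269208e-03]
 [ 3.11135193e-04 -1.66656155e-03 -9.99998563e-01]] 0.08824784505349409 0.011
scene [1.01495852 0.07752658 0.81029198] [[ 0.10078671  0.83241438 -0.54491131]
 [ 0.99490108 -0.08637642  0.05206688]
 [-0.00372627 -0.5473805  -0.83687556]] [[443.74865937   0.         281.33500005]
 [  0.         443.74865937 208.02802795]
 [  0.           0.           1.        ]]
key_center 0.86 [382.0, 133.6, 414.8, 172.4]
key_center 0.82 [356.2, 160.5, 374.2, 197.3]
key_center 0.81 [389.0, 179.2, 419.6, 222.4]
clamp 0.97 [131.6, 207.5, 256.8, 329.4]
top [0.36008735 0.12193545 1.05744075] [[-0.01489039 -0.984299    0.17587993]
 [-0.99930228  0.02067526  0.03110437]
 [-0.03425237 -0.17529406 -0.9839201 ]] [[450.18446303   0.         273.40663121]
 [  0.         450.18446303 202.53939256]
 [  0.           0.           1.        ]]
key_center 0.7 [195.4, 222.5, 218.6, 249.2]
key_center 0.54 [147.7, 261.2, 181.5, 277.3]
key_center 0.54 [160.1, 198.0, 192.2, 223.5]
clamp 0.6 [314.1, 120.3, 412.7, 224.5]
```

View pics/scene0.png

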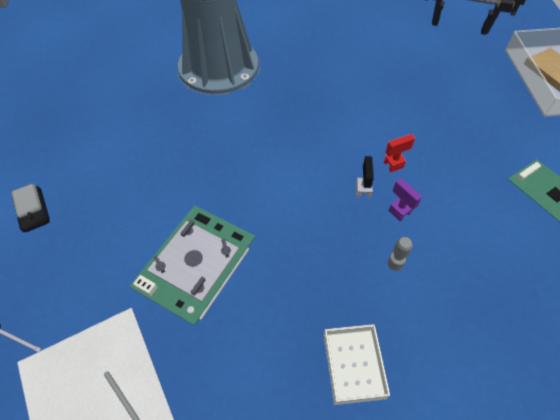

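View pics/top0.png

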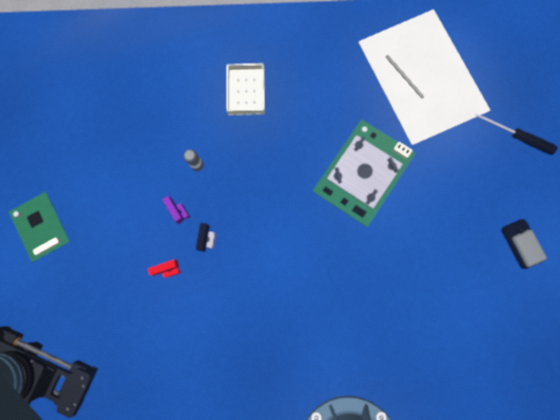

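```bash
python3 - <<'E'
import cv2
a=cv2.imread('pics/scene0.png')[120:240,340:440]; cv2.imwrite('pics/c1.png',cv2.resize(a,None,fx=5,fy=5,interpolation=cv2.INTER_CUBIC))
b=cv2.imread('pics/top0.png')[100:245,300:430]; cv2.imwrite('pics/c2.png',cv2.resize(b,None,fx=4,fy=4,interpolation=cv2.INTER_CUBIC))
E
```

```text
(no output)
```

View pics/c1.png

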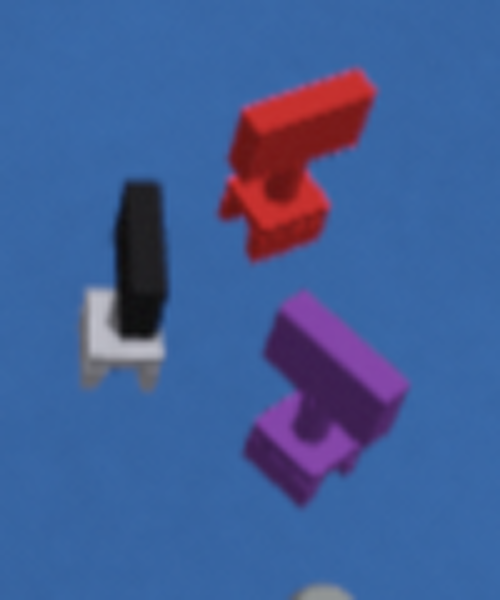

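View pics/c2.png

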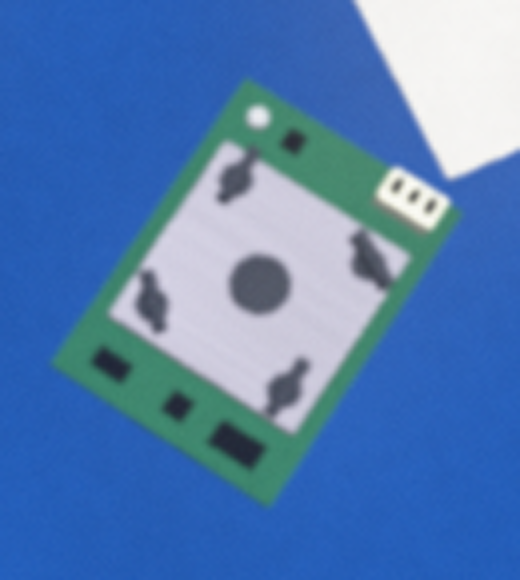

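Candidates for the key (scene pixels) are the black flat handle with steel jaws at (366,178), the red look-alike at (398,152), the purple look-alike at (404,200) and the round grey driver at (400,253). I choose the black one at (366,178), which is (205,237) in the top view. The crop confirms a flat black handle on two steel jaws. The connector is at top pixel (403,150), so screw_first is at about (392,165).

```bash
cat > h.py <<'E'
import numpy as np, cv2
from scipy.optimize import least_squares
def proj(p,X):
    X=np.atleast_2d(X); c=(X-p['position'])@np.array(p['rotation']); K=np.array(p['intrinsics'])
    u=c@K.T; return u[:,:2]/u[:,2:]
def back(p,uv,z):
    d=np.array(p['rotation'])@np.linalg.inv(p['intrinsics'])@np.array([uv[0],uv[1],1.]); o=np.array(p['position'])
    return o+d*(z-o[2])/d[2]
def T(x,y,yaw,pts):
    pts=np.array(pts,float); c,s=np.cos(yaw),np.sin(yaw)
    return np.c_[x+c*pts[:,0]-s*pts[:,1],y+s*pts[:,0]+c*pts[:,1],pts[:,2]]
def shot(n,f):
    from bench import eyes
    p=eyes.get_image(n); cv2.imwrite(f'pics/{f}.png',cv2.cvtColor(p['img'],cv2.COLOR_RGB2BGR)); return p
E
python3 - <<'E'
from h import *
p=shot('top','top1')
pl=np.array([[228,140],[411,255],[298,436],[108,315]])/4+[300,100]
sc=np.array([[238,178],[371,262],[285,390],[152,300]])/4+[300,100]
X=[[-.063,-.063,.04],[-.063,.063,.04],[.063,.063,.04],[.063,-.063,.04],[-.045,-.045,.05],[-.045,.045,.05],[.045,.045,.05],[.045,-.045,.05]]
uv=np.r_[pl,sc]
r=least_squares(lambda q:(proj(p,T(*q,X))-uv).ravel(),[.45,-.1,2.5])
print(r.x,np.degrees(r.x[2]),r.fun.reshape(-1,2).round(1))
# key: handle box silhouettes
print(back(p,(204,237),.088),back(p,(209,224),.088),back(p,(203,250),.088))
from bench import monitor; print(monitor.state()['q'])
E
```

```text
[ 0.61044154 -0.05840077  2.52635893] 144.7497040763442 [[-0.4  0.2]
 [ 0.1  0.5]
 [-0.9 -0.2]
 [ 0.  -0.1]
 [ 0.1 -0.4]
 [ 0.2 -0.3]
 [ 0.6 -0.3]
 [ 0.3  0.6]]
[0.46057281 0.30443106 0.088     ] [0.48879422 0.29381295 0.088     ] [0.43246572 0.30625728 0.088     ]
[ 5.45862294e+01  1.03713969e+01  9.20858671e+01 -1.65417506e-03
  7.75669219e+01 -1.18195147e+01]
```

```bash
python3 - <<'E'
import cv2
a=cv2.imread('pics/top1.png')[205:265,175:235]; cv2.imwrite('pics/c3.png',cv2.resize(a,None,fx=9,fy=9,interpolation=cv2.INTER_CUBIC))
E
```

```text
(no output)
```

View pics/c3.png

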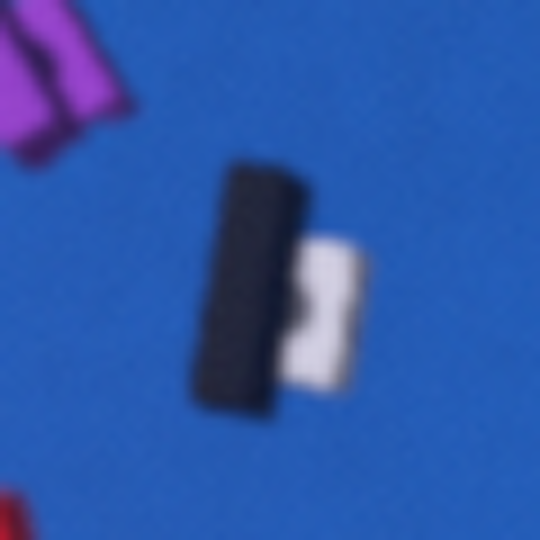

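Top crop: the black handle's top face is centred at about pixel (201.7,236.8) with yaw near -9°, and the steel foot shows to its right. I'm moving above it.

Call:
{"name": "servo_tool", "arguments": {
  "rows": [
    {"claw": 0,"dx": -45,"dy": -16,"dz": 0,"roll": -0.05},
    {"claw": 0,"dx": -90,"dy": -33,"dz": 0,"roll": -0.1},
    {"claw": 0,"dx": -135,"dy": -49,"dz": 0,"roll": -0.15},
    {"claw": 0,"dx": -180,"dy": -66,"dz": 0,"roll": -0.2},
    {"claw": 0,"dx": -225,"dy": -82,"dz": 0,"roll": -0.25},
    {"claw": 0,"dx": -265,"dy": -97,"dz": 0,"roll": -0.255},
    {"claw": 0,"dx": -298,"dy": -109,"dz": 0,"roll": -0.255},
    {"claw": 0,"dx": -298,"dy": -109,"dz": 0,"roll": -0.255}
  ],
  "newtons": 50
}}

```text
time_s: 1.15
eef_pos: [0.4625, 0.3048, 0.2498]
eef_rot: [[-0.987, 0.161, 0.001], [0.161, 0.987, -0.001], [-0.001, -0.001, -1.0]]
wrist_force: [-0.0, 0.1, 0.1]
opening: 0.0882
```

```bash
python3 - <<'E'
from h import *
from bench import monitor,spotter
p=shot('wrist','w1'); s=monitor.state()
print(s['time_s'],s['eef_pos'],np.array(s['eef_rot']).round(4),s['q'])
print(p['position'],p['rotation'],p['intrinsics'])
for d in spotter.cut_out(p,'key_center'): print(d['score'],d['extent'])
E
```

```text
1.2 [0.46086599 0.30630875 0.24960229] [[-9.871e-01  1.599e-01 -1.000e-04]
 [ 1.599e-01  9.871e-01 -0.000e+00]
 [ 1.000e-04 -1.000e-04 -1.000e+00]] [ 2.13178819e+01  7.61674354e+00  9.52183233e+01  1.23184357e-03
  7.71733455e+01 -5.94815203e+01]
[0.39197678 0.31600451 0.38597046] [[ 0.16194244  0.94811978  0.27357545]
 [ 0.98679967 -0.15588466 -0.04389068]
 [ 0.00103259  0.27707192 -0.96084863]] [[353.87281598   0.         277.65962504]
 [  0.         353.87281598 214.43883397]
 [  0.           0.           1.        ]]
0.97 [335.3, 72.4, 415.2, 125.4]
0.92 [266.7, 155.3, 301.3, 226.0]
0.76 [329.8, 207.3, 388.0, 268.7]
```

View pics/w1.png

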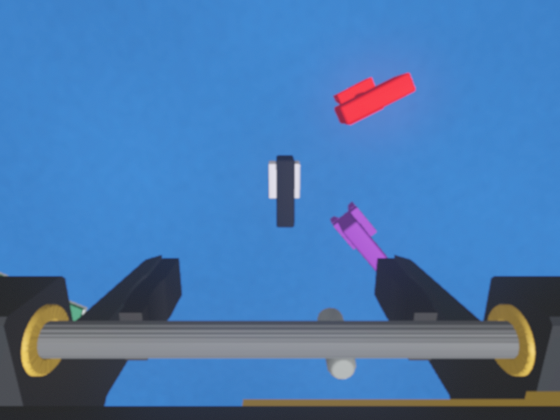

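```bash
cat >> h.py <<'E'
from scipy.optimize import minimize
def box(cx,cy,z0,z1,lx,ly):
    return [[cx+a*lx/2,cy+b*ly/2,z] for a in(-1,1) for b in(-1,1) for z in(z0,z1)]
def fitbox(p,mask,q0,pts):
    # pose by matching silhouette (soft, supersampled)
    S=4; roi=np.argwhere(mask); r0,c0=roi.min(0)-12; r1,c1=roi.max(0)+12
    M=cv2.resize(mask[r0:r1,c0:c1].astype(np.float32),None,fx=S,fy=S,interpolation=cv2.INTER_LINEAR)>.5
    def f(q):
        uv=(proj(p,T(q[0]/1e3,q[1]/1e3,q[2]/100,pts))-[c0-.5+0,r0-.5])*S
        h=cv2.convexHull(uv.astype(np.float32)); im=np.zeros(M.shape,np.uint8); cv2.fillConvexPoly(im,np.round(h*16).astype(np.int32),1,shift=4)
        return float((M!=(im>0)).sum())/M.sum()
    x0=np.array([q0[0]*1e3,q0[1]*1e3,q0[2]*100])
    best=min((minimize(f,x0+np.array(d),method='Nelder-Mead',options=dict(initial_simplex=x0+np.array(d)+np.array([[0,0,0],[6,0,0],[0,6,0],[0,0,10]]))) for d in([0,0,0],[3,-3,5],[-3,3,-5])),key=lambda r:r.fun)
    return best.x/[1e3,1e3,100],best.fun
E
python3 - <<'E'
from h import *
from bench import spotter
p=shot('wrist','w2'); i=p['img'].astype(int)
ds=[d for d in spotter.cut_out(p,'key_center')]
d=[d for d in ds if 260<d['extent'][0]<275][0]
l,t,r,b=map(int,d['extent'])
m=np.zeros(i.shape[:2],bool); m[t-3:b+4,l-3:r+4]=i[t-3:b+4,l-3:r+4].max(2)<60
m=cv2.morphologyEx(m.astype(np.uint8),cv2.MORPH_OPEN,np.ones((3,3)))>0
print(m.sum(),np.argwhere(m).min(0),np.argwhere(m).max(0))
q,e=fitbox(p,m,(.46,.306,-.15),box(0,0,.052,.088,.06,.016)); print(q,np.degrees(q[2]),e)
# foot check
uv=proj(p,T(*q,box(0,0,0,.0,.036,.032)+box(0,0,.052,.088,.06,.016)))
im=cv2.cvtColor(p['img'],cv2.COLOR_RGB2BGR)
im=cv2.resize(im[130:290,220:420],None,fx=4,fy=4)
for a in uv: cv2.circle(im,tuple(int(v) for v in (a-[220,130]+.5)*4),3,(0,255,255),-1)
cv2.imwrite('pics/c4.png',im)
print(proj(p,[[.461,.3063,.07]]))
# handle of purple
for d in ds: print(d['extent'],back(p,((d['extent'][0]),(d['extent'][1])),0.05))
E
```

```text
Traceback (most recent call last):
ValueError: zero-size array to reduction operation minimum which has no identity
```

```bash
cat > k.py <<'E'
from h import *
import sys
def keyfit(p,ext,q0,zoff=0.,out=None,bgthr=100):
    i=p['img'].astype(int); l,t,r,b=map(int,ext)
    m=np.zeros(i.shape[:2],bool); m[t-3:b+4,l-3:r+4]=i[t-3:b+4,l-3:r+4].max(2)<bgthr
    m=cv2.morphologyEx(m.astype(np.uint8),cv2.MORPH_OPEN,np.ones((3,3)))>0
    pts=box(0,0,.052+zoff,.088+zoff,.06,.016)
    q,e=fitbox(p,m,q0,pts)
    if out:
        uv=proj(p,T(*q,box(0,0,zoff,zoff,.036,.032)+pts)); o=np.array([l-40,t-40])
        im=cv2.cvtColor(p['img'],cv2.COLOR_RGB2BGR); im=cv2.resize(im[max(t-40,0):b+40,l-40:r+40],None,fx=4,fy=4)
        for a in uv: cv2.circle(im,tuple(int(v) for v in (a-o+.5)*4),2,(0,255,255),-1)
        cv2.imwrite(f'pics/{out}.png',im)
    return q,e,m.sum()
E
python3 - <<'E'
from k import *
from bench import spotter
p=shot('wrist','w3'); i=p['img']
print(i[190,270:305].tolist())
ds=spotter.cut_out(p,'key_center')
d=[d for d in ds if 260<d['extent'][0]<275][0]
q,e,n=keyfit(p,d['extent'],(.46,.306,-.15),out='c4'); print(q,np.degrees(q[2]),e,n)
print(proj(p,[[.461,.3063,.07]]))
for d in ds: print(d['extent'],back(p,((d['extent'][0]),(d['extent'][1])),0.05))
E
```

```text
[[223, 222, 233], [215, 214, 225], [182, 182, 193], [121, 123, 137], [68, 73, 92], [52, 60, 81], [54, 61, 82], [53, 60, 82], [55, 62, 83], [55, 61, 82], [56, 62, 83], [55, 61, 83], [55, 61, 83], [57, 62, 83], [56, 62, 83], [57, 62, 83], [56, 63, 84], [56, 63, 83], [54, 61, 82], [71, 76, 93], [147, 147, 160], [203, 202, 213], [221, 220, 231], [223, 222, 233], [220, 219, 230], [209, 210, 224], [175, 183, 211], [117, 150, 203], [75, 135, 203], [66, 133, 204], [67, 133, 204], [67, 133, 204], [67, 133, 203], [67, 134, 204], [66, 133, 203]]
[ 0.46088151  0.31125127 -0.14736066] -8.443144041723787 0.2261904761904762 1108
[[275.59357086 196.83061237]]
[334.3, 80.0, 407.9, 132.7] [0.36839246 0.37399997 0.05      ]
[264.3, 160.7, 297.9, 231.3] [0.42929445 0.30047098 0.05      ]
[327.2, 208.5, 376.7, 277.1] [0.48516471 0.35373142 0.05      ]
```

View pics/c4.png

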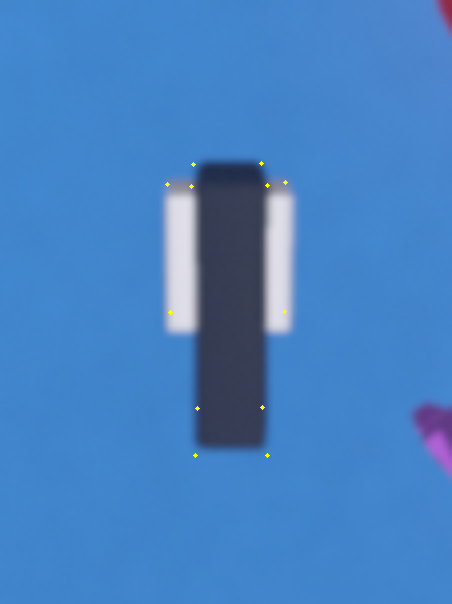

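Call:
{"name": "servo_tool", "arguments": {
  "rows": [
    {"claw": 0.5,"dx": 1,"dy": 4.5,"dz": 10,"roll": -0.013},
    {"claw": 0.5,"dx": 1,"dy": 4.5,"dz": 45,"roll": -0.013},
    {"claw": 0.5,"dx": 1,"dy": 4.5,"dz": 85,"roll": -0.013},
    {"claw": 0.5,"dx": 1,"dy": 4.5,"dz": 120,"roll": -0.013},
    {"claw": 0.5,"dx": 1,"dy": 4.5,"dz": 150,"roll": -0.013},
    {"claw": 0.5,"dx": 1,"dy": 4.5,"dz": 175,"roll": -0.013},
    {"claw": 0.5,"dx": 1,"dy": 4.5,"dz": 185,"roll": -0.013},
    {"claw": 0.5,"dx": 1,"dy": 4.5,"dz": 185,"roll": -0.013}
  ],
  "newtons": 50
}}

```text
time_s: 2.25
eef_pos: [0.4576, 0.3124, 0.063]
eef_rot: [[-0.99, 0.142, -0.003], [0.142, 0.99, -0.001], [0.003, -0.002, -1.0]]
wrist_force: [0.2, 0.0, 0.2]
opening: 0.0436
```

```bash
python3 - <<'E'
from h import *
p=shot('wrist','w4')
E
```

```text
(no output)
```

View pics/w4.png

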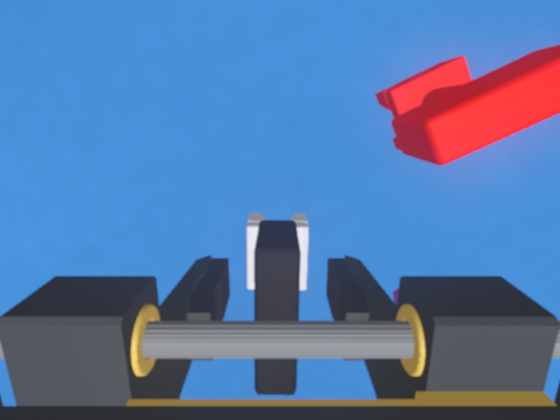

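The handle, at columns 255–300, sits centred between the fingers (mid 278) and clear of red and purple. Closing the fingers.

Call:
{"name": "servo_tool", "arguments": {
  "rows": [
    {"claw": 0.7,"dx": 0,"dy": 0,"dz": 0,"roll": 0},
    {"claw": 1,"dx": 0,"dy": 0,"dz": 0,"roll": 0},
    {"claw": 1,"dx": 0,"dy": 0,"dz": 0,"roll": 0},
    {"claw": 1,"dx": 0,"dy": 0,"dz": 0,"roll": 0},
    {"claw": 1,"dx": 0,"dy": 0,"dz": 0,"roll": 0},
    {"claw": 1,"dx": 0,"dy": 0,"dz": 0,"roll": 0},
    {"claw": 1,"dx": 0,"dy": 0,"dz": -10,"roll": 0},
    {"claw": 1,"dx": 0,"dy": 0,"dz": -20,"roll": 0}
  ],
  "newtons": 55
}}

```text
time_s: 3.1
eef_pos: [0.4587, 0.3121, 0.0847]
eef_rot: [[-0.99, 0.143, -0.002], [0.143, 0.99, -0.001], [0.001, -0.001, -1.0]]
wrist_force: [-0.0, 0.1, -2.1]
opening: 0.0157
```

```bash
python3 - <<'E'
from h import *
from bench import monitor
p=shot('wrist','w5'); s=monitor.state(); print(s['eef_pos'],np.array(s['eef_rot']).round(3),s['opening'],s['q'],s['wrist_force'])
E
```

```text
[0.46000363 0.31275113 0.08681023] [[-0.99   0.143  0.002]
 [ 0.143  0.99   0.001]
 [-0.001  0.001 -1.   ]] 0.01575949463253748 [ 2.19845634e+01  1.95685181e+01  1.01537157e+02  8.63521242e-04
  5.87962016e+01 -5.97832420e+01] [ 1.10497993  0.35891286 -1.19110869]
```

View pics/w5.png

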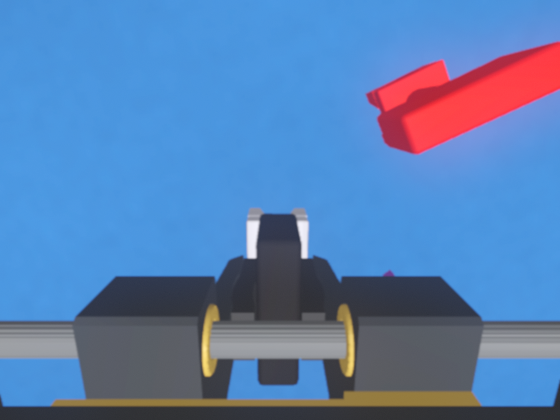

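Gripped: the opening is 15.7 mm on the 16 mm handle and the key is lifted. Carrying it to a viewpoint over the board.

Call:
{"name": "servo_tool", "arguments": {
  "rows": [
    {"claw": 1,"dx": 0,"dy": 0,"dz": -40,"roll": 0},
    {"claw": 1,"dx": -10,"dy": -15,"dz": -80,"roll": -0.08},
    {"claw": 1,"dx": -35,"dy": -45,"dz": -110,"roll": -0.16},
    {"claw": 1,"dx": -60,"dy": -80,"dz": -130,"roll": -0.24},
    {"claw": 1,"dx": -85,"dy": -115,"dz": -150,"roll": -0.32},
    {"claw": 1,"dx": -110,"dy": -150,"dz": -170,"roll": -0.4},
    {"claw": 1,"dx": -137,"dy": -185,"dz": -185,"roll": -0.48},
    {"claw": 1,"dx": -165,"dy": -220,"dz": -200,"roll": -0.56}
  ]
}}

```text
time_s: 3.95
eef_pos: [0.5915, 0.0694, 0.286]
eef_rot: [[-0.913, -0.407, 0.001], [-0.407, 0.913, 0.0], [-0.001, -0.0, -1.0]]
wrist_force: [0.5, 0.5, -1.7]
opening: 0.0156
```

```bash
python3 - <<'E'
from h import *
from bench import monitor
s=monitor.state(); print(s['eef_pos'],np.array(s['eef_rot']).round(3),s['opening'],s['q'],s['wrist_force'])
R=np.array(s['eef_rot']);print((R.T@(np.array([.65,-.03,.29])-s['eef_pos'])*1e3).round(1))
E
```

```text
[0.59149648 0.06943211 0.28599889] [[-0.913 -0.407  0.001]
 [-0.407  0.913  0.   ]
 [-0.001 -0.    -1.   ]] 0.015603608161393005 [-4.71712330e+00  1.13246016e+01  8.67126137e+01  7.59821243e-03
  8.19164411e+01 -1.18760011e+02] [ 0.46007171  0.53070638 -1.71070513]
[ -12.9 -114.6   -4. ]
```

Call:
{"name": "servo_tool", "arguments": {
  "rows": [
    {"claw": 1,"dx": -4,"dy": -35,"dz": 0,"roll": -0.03},
    {"claw": 1,"dx": -8,"dy": -75,"dz": 0,"roll": -0.06},
    {"claw": 1,"dx": -13,"dy": -105,"dz": 0,"roll": -0.08},
    {"claw": 1,"dx": -13,"dy": -110,"dz": 0,"roll": -0.08},
    {"claw": 1,"dx": -13,"dy": -110,"dz": 0,"roll": -0.08},
    {"claw": 1,"dx": -13,"dy": -110,"dz": 0,"roll": -0.08},
    {"claw": 1,"dx": -13,"dy": -110,"dz": 0,"roll": -0.08},
    {"claw": 1,"dx": -13,"dy": -110,"dz": 0,"roll": -0.08}
  ]
}}

```text
time_s: 4.75
eef_pos: [0.6471, -0.0231, 0.285]
eef_rot: [[-0.879, -0.477, 0.0], [-0.477, 0.879, 0.0], [-0.0, 0.0, -1.0]]
wrist_force: [0.1, 0.1, -2.1]
opening: 0.0154
```

```bash
python3 - <<'E'
from h import *
from bench import monitor,spotter
import pickle
p=shot('wrist','w6'); s=monitor.state(); print(s['eef_pos'],np.array(s['eef_rot']).round(4),s['time_s'])
pickle.dump((p,dict(s)),open('w6.pkl','wb'))
print(spotter.cut_out(p,'clamp')[0]['extent'])
E
```

```text
[ 0.64717048 -0.02328868  0.28502655] [[-8.788e-01 -4.772e-01  2.000e-04]
 [-4.772e-01  8.788e-01  0.000e+00]
 [-2.000e-04 -1.000e-04 -1.000e+00]] 4.8
[146.2, 17.3, 381.1, 232.6]
```

View pics/w6.png

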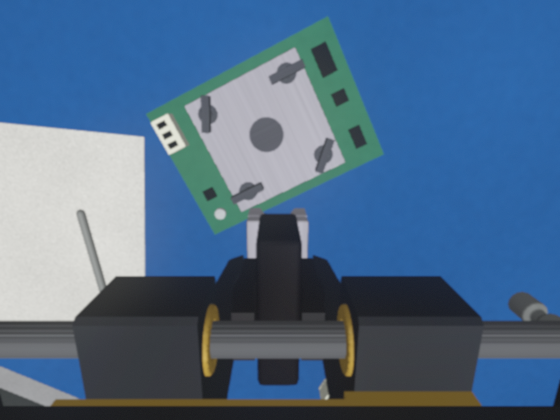

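The board is fully visible. screw_first is at about (207,114) beside the connector at (168,134), and screw_second is at about (324,155). Zooming in to fit the pose and bar angles.

```bash
python3 - <<'E'
import cv2
a=cv2.imread('pics/w6.png')[10:240,145:390]; cv2.imwrite('pics/c5.png',cv2.resize(a,None,fx=2.6,fy=2.6,interpolation=cv2.INTER_CUBIC))
for n,(x,y) in {'c6':(207,114),'c7':(324,155)}.items():
    a=cv2.imread('pics/w6.png')[y-28:y+28,x-28:x+28]; cv2.imwrite(f'pics/{n}.png',cv2.resize(a,None,fx=10,fy=10,interpolation=cv2.INTER_CUBIC))
E
```

```text
(no output)
```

View pics/c5.png

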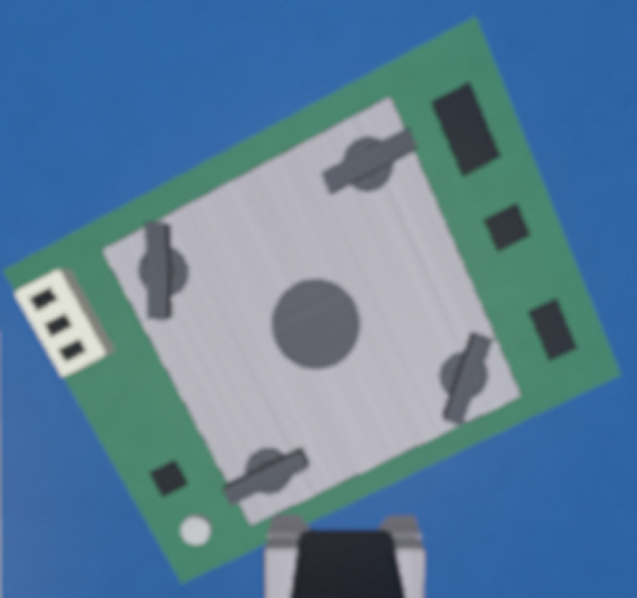

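View pics/c6.png

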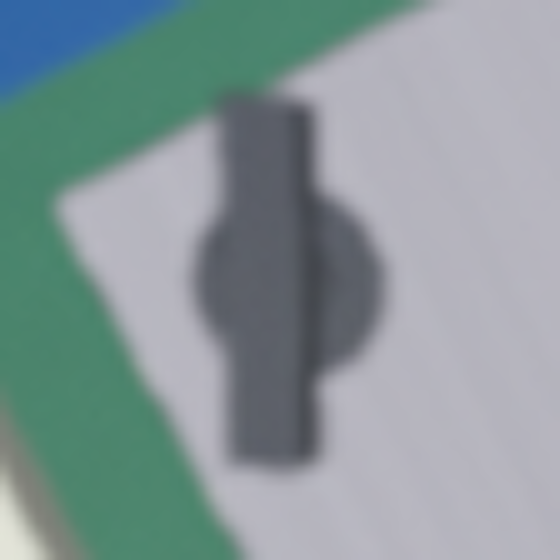

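View pics/c7.png

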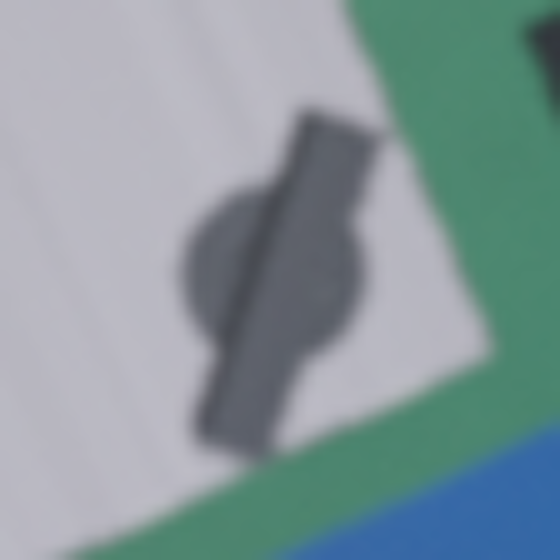

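```bash
python3 - <<'E'
from h import *
import pickle
p,s=pickle.load(open('w6.pkl','rb'))
f=lambda a,sc,o:(np.array(a,float)+.5)/sc-.5+np.array(o)
pl=f([[103,249],[389,97],[521,397],[250,525]],2.6,[145,10])
b1=f([[256,94],[264,461]],10,[179,86]); b2=f([[346,122],[245,449]],10,[296,127])
dn=f([[368,161],[266,474]],2.6,[145,10])
uv=np.r_[pl,[b1.mean(0)],[b2.mean(0)],dn]
X=np.array([[-63,63,40],[63,63,40],[63,-63,40],[-63,-63,40],[-45,45,56],[45,-45,56],[45,45,56],[-45,-45,56]])/1e3
r=least_squares(lambda q:(proj(p,T(*q,X))-uv).ravel(),[.61,-.058,2.526]); x,y,yaw=r.x
print(r.x,np.degrees(yaw)); print(r.fun.reshape(-1,2).round(1))
for n,b,l in(('first',b1,[-.045,.045,.056]),('second',b2,[.045,-.045,.056])):
    e=[back(p,v,.056) for v in b]; d=e[1]-e[0]; a=np.arctan2(d[1],d[0])
    ang=(-(a-yaw)+np.pi/2)%np.pi-np.pi/2
    print(n,'fit',T(*r.x,[l])[0],'direct',(e[0]+e[1])/2,'len',np.linalg.norm(d),'bar world deg',np.degrees(a)%180,'joint',ang)
R=np.array(s['eef_rot']); print('key x heading',np.degrees(np.arctan2(R[1,1],R[0,1]))-90)
E
```

```text
[ 0.60917101 -0.05705367  2.52225661] 144.51465840833401
[[-0.2 -0.1]
 [ 0.4 -0.4]
 [-0.3 -0.8]
 [ 0.1 -0.4]
 [ 0.3  0.4]
 [-0.5  0.5]
 [ 0.4 -0.6]
 [-0.3  1.3]]
first fit [ 0.61969064 -0.11981781  0.056     ] direct [ 0.61968184 -0.12016813  0.056     ] len 0.035041570111398974 bar world deg 26.479243296968825 joint -1.0814860259382013
second fit [0.59865139 0.00571047 0.056     ] direct [0.59815611 0.00592998 0.056     ] len 0.03450348756295204 bar world deg 13.132624149661433 joint -0.8485435778079693
key x heading 28.503878088037368
```

```bash
python3 - <<'E'
from h import *
import pickle
p,s=pickle.load(open('w6.pkl','rb'))
R=np.array(s['eef_rot']);t=s['eef_pos']
# key in tool frame: key x=-tool x?, key y=tool y ; z up = -tool z ; center 20mm ahead of TCP
def K(pts,off=(0,0,.020)):
    pts=np.array(pts); return t+np.c_[-pts[:,0],pts[:,1],-pts[:,2]]@R.T+R@np.array(off)
pts=box(0,0,.008,.044,.06,.016)+box(0,0,-.044,-.028,.036,.032)
uv=proj(p,K(pts))
o=[200,190];im=cv2.cvtColor(p['img'],cv2.COLOR_RGB2BGR); im=cv2.resize(im[190:400,200:360],None,fx=3.7,fy=3.7,interpolation=cv2.INTER_CUBIC)
for k,a in enumerate(uv): cv2.circle(im,tuple(int(v) for v in (a-o+.5)*3.7),2,(0,255,255) if k<8 else (0,0,255),-1)
cv2.imwrite('pics/c8.png',im)
E
```

```text
(no output)
```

View pics/c8.png

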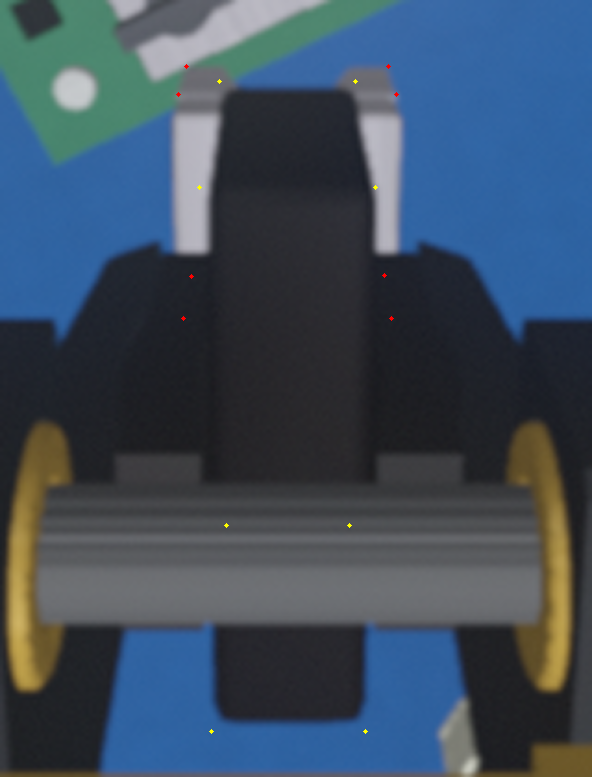

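Overlay check: the held key is centred on the TCP to about 0.5 mm. Going above screw_first at (0.6197,-0.1200), with the key at heading 26.5°.

Call:
{"name": "servo_tool", "arguments": {
  "rows": [
    {"claw": 1,"dx": 24,"dy": -24,"dz": 15,"roll": 0.02},
    {"claw": 1,"dx": 48,"dy": -48,"dz": 40,"roll": 0.035},
    {"claw": 1,"dx": 70,"dy": -72,"dz": 75,"roll": 0.035},
    {"claw": 1,"dx": 70,"dy": -72,"dz": 110,"roll": 0.035},
    {"claw": 1,"dx": 70,"dy": -72,"dz": 145,"roll": 0.035},
    {"claw": 1,"dx": 70,"dy": -72,"dz": 160,"roll": 0.035},
    {"claw": 1,"dx": 70,"dy": -72,"dz": 160,"roll": 0.035},
    {"claw": 1,"dx": 70,"dy": -72,"dz": 160,"roll": 0.035}
  ]
}}

```text
time_s: 5.65
eef_pos: [0.6211, -0.1209, 0.1261]
eef_rot: [[-0.895, -0.446, 0.002], [-0.446, 0.895, -0.001], [-0.001, -0.001, -1.0]]
wrist_force: [0.1, 0.4, -1.8]
opening: 0.0158
```

```bash
python3 - <<'E'
from h import *
from bench import monitor,spotter
p=shot('wrist','w7'); q=shot('scene','s7'); s=monitor.state(); R=np.array(s['eef_rot']);print(s['eef_pos'],np.degrees(np.arctan2(R[1,1],R[0,1]))-90,s['time_s'],s['wrist_force'])
print((R.T@(np.array([.6197,-.12,.107])-s['eef_pos'])*1e3).round(1))
im=cv2.imread('pics/s7.png')[150:350,120:320];cv2.imwrite('pics/c9.png',cv2.resize(im,None,fx=3,fy=3))
E
```

```text
[ 0.62178995 -0.12124824  0.12727951] 26.457689012533507 5.75 [-0.12451715  0.21078483 -1.98087712]
[ 1.4  2.1 20.3]
```

View pics/w7.png

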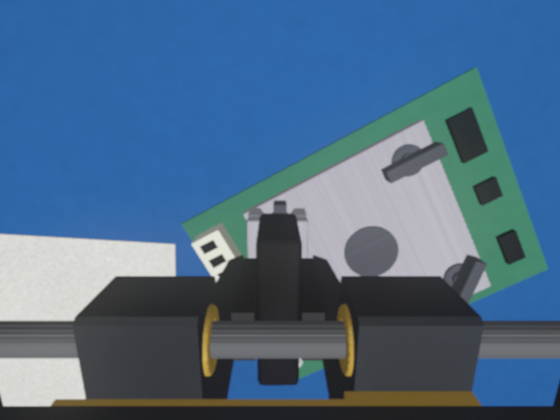

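View pics/c9.png

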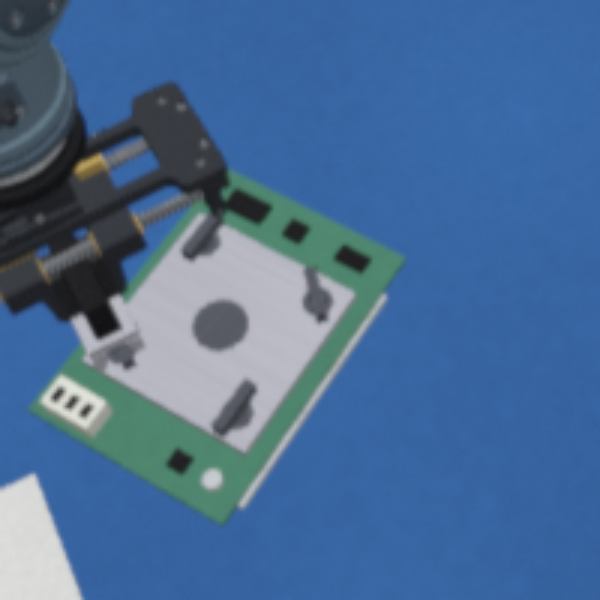

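```bash
python3 - <<'E'
from h import *
im=cv2.imread('pics/w7.png')[180:260,230:330];cv2.imwrite('pics/c10.png',cv2.resize(im,None,fx=7,fy=7,interpolation=cv2.INTER_CUBIC))
E
```

```text
(no output)
```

View pics/c10.png

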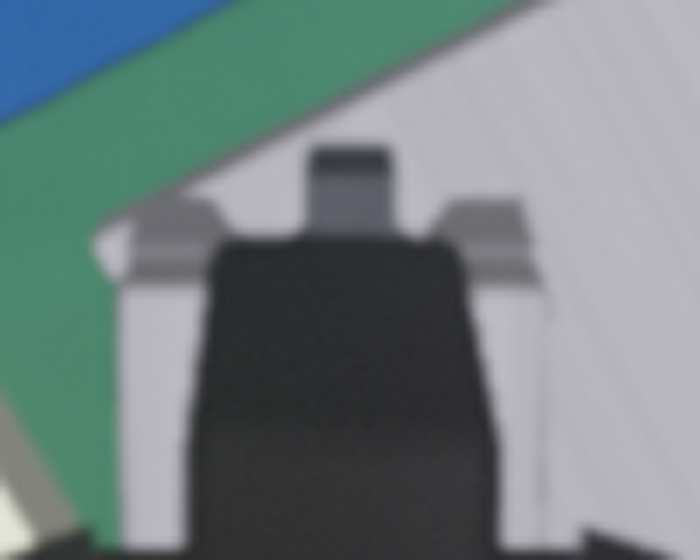

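The bar mid is at crop column 351 and the jaw mid at about 335, so it is roughly 2 mm off, which agrees with the state reading. Correcting by dy +2, dx +1 and descending over the bar.

Call:
{"name": "servo_tool", "arguments": {
  "rows": [
    {"claw": 1,"dx": 1,"dy": 2,"dz": 0,"roll": 0},
    {"claw": 1,"dx": 1,"dy": 2,"dz": 4,"roll": 0},
    {"claw": 1,"dx": 1,"dy": 2,"dz": 8,"roll": 0},
    {"claw": 1,"dx": 1,"dy": 2,"dz": 12,"roll": 0},
    {"claw": 1,"dx": 1,"dy": 2,"dz": 15,"roll": 0},
    {"claw": 1,"dx": 1,"dy": 2,"dz": 18,"roll": 0},
    {"claw": 1,"dx": 1,"dy": 2,"dz": 20,"roll": 0},
    {"claw": 1,"dx": 1,"dy": 2,"dz": 20,"roll": 0}
  ]
}}

```text
time_s: 6.55
eef_pos: [0.6186, -0.1198, 0.1055]
eef_rot: [[-0.895, -0.445, 0.0], [-0.445, 0.895, -0.0], [-0.0, -0.0, -1.0]]
wrist_force: [-2.1, 0.3, 4.2]
opening: 0.0157
```

```bash
python3 - <<'E'
from h import *
from bench import monitor,spotter
p=shot('wrist','w8'); s=monitor.state(); R=np.array(s['eef_rot']);print(s['eef_pos'],np.degrees(np.arctan2(R[1,1],R[0,1]))-90,s['time_s'],s['wrist_force'],s['ft_torque'])
im=cv2.imread('pics/w8.png')[180:260,230:330];cv2.imwrite('pics/c11.png',cv2.resize(im,None,fx=7,fy=7,interpolation=cv2.INTER_CUBIC))
E
```

```text
[ 0.61861747 -0.11982062  0.10553047] 26.424624967572726 6.6 [-3.0866866   0.50106416  4.03746821] [ 0.2354889   0.5417519  -0.00145255]
```

View pics/c11.png

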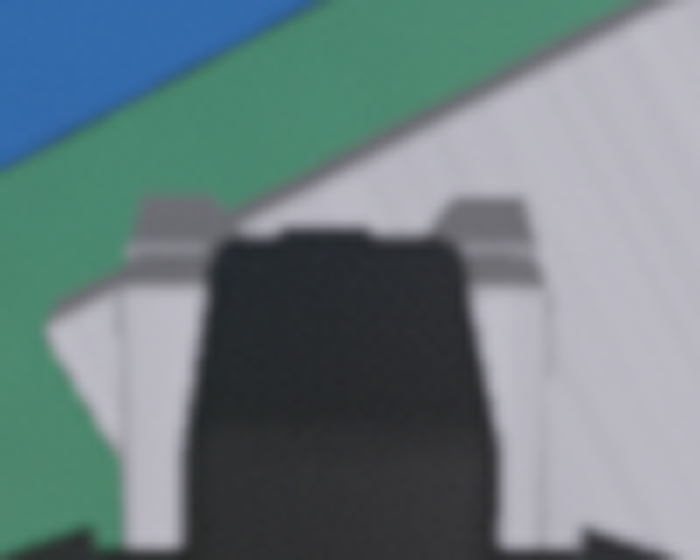

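The key is seated over the bar with light contact (~6 N). I'll back up 1.5 mm and turn clockwise.

Call:
{"name": "servo_tool", "arguments": {
  "rows": [
    {"claw": 1,"dx": 0,"dy": 0,"dz": -1.5,"roll": 0},
    {"claw": 1,"dx": 0,"dy": 0,"dz": -1.5,"roll": 0.1},
    {"claw": 1,"dx": 0,"dy": 0,"dz": -1.5,"roll": 0.2},
    {"claw": 1,"dx": 0,"dy": 0,"dz": -1.5,"roll": 0.3},
    {"claw": 1,"dx": 0,"dy": 0,"dz": -1.5,"roll": 0.4},
    {"claw": 1,"dx": 0,"dy": 0,"dz": -1.5,"roll": 0.5},
    {"claw": 1,"dx": 0,"dy": 0,"dz": -1.5,"roll": 0.6},
    {"claw": 1,"dx": 0,"dy": 0,"dz": -1.5,"roll": 0.6}
  ]
}}

```text
time_s: 7.4
eef_pos: [0.6187, -0.1195, 0.1061]
eef_rot: [[-0.99, 0.139, 0.001], [0.139, 0.99, 0.0], [-0.001, 0.0, -1.0]]
wrist_force: [0.7, 1.1, -1.3]
opening: 0.0156
```

```bash
python3 - <<'E'
from h import *
from bench import monitor,spotter
p=shot('wrist','w9'); s=monitor.state(); R=np.array(s['eef_rot']);print(s['eef_pos'],np.degrees(np.arctan2(R[1,1],R[0,1]))-90,s['time_s'],s['wrist_force'],s['ft_torque'],s['q'])
E
```

```text
[ 0.61860789 -0.11949318  0.10606149] -7.830424300048946 7.45 [ 1.63486996  1.04022978 -1.21007414] [ 0.18046909 -0.23478162  0.06964528] [-2.17187202e+01  2.60614529e+01  8.96855975e+01  2.23336053e-02
  6.42307813e+01 -1.03897998e+02]
```

View pics/w9.png

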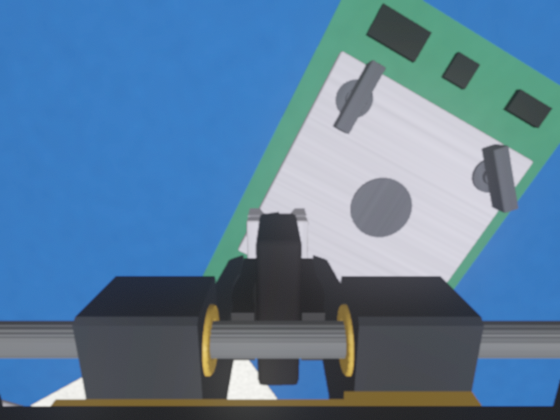

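The key is tracking. It still has about 28° to go plus lag, so I'm turning a further 0.63 rad.

Call:
{"name": "servo_tool", "arguments": {
  "rows": [
    {"claw": 1,"dx": 0,"dy": 0,"dz": 0,"roll": 0.1},
    {"claw": 1,"dx": 0,"dy": 0,"dz": 0,"roll": 0.2},
    {"claw": 1,"dx": 0,"dy": 0,"dz": 0,"roll": 0.3},
    {"claw": 1,"dx": 0,"dy": 0,"dz": 0,"roll": 0.4},
    {"claw": 1,"dx": 0,"dy": 0,"dz": 0,"roll": 0.5},
    {"claw": 1,"dx": 0,"dy": 0,"dz": 0,"roll": 0.58},
    {"claw": 1,"dx": 0,"dy": 0,"dz": 0,"roll": 0.63},
    {"claw": 1,"dx": 0,"dy": 0,"dz": 0,"roll": 0.63}
  ]
}}

```text
time_s: 8.25
eef_pos: [0.619, -0.119, 0.1061]
eef_rot: [[-0.72, 0.694, 0.001], [0.694, 0.72, 0.001], [-0.0, 0.002, -1.0]]
wrist_force: [4.5, 3.2, -2.3]
opening: 0.0152
```

```bash
python3 - <<'E'
from h import *
from bench import monitor,spotter
p=shot('wrist','w10'); q=shot('scene','s10');s=monitor.state(); R=np.array(s['eef_rot']);print(s['eef_pos'],np.degrees(np.arctan2(R[1,1],R[0,1]))-90,s['time_s'],s['wrist_force'],s['ft_torque'],s['q'])
im=cv2.imread('pics/s10.png')[180:340,120:280];cv2.imwrite('pics/c12.png',cv2.resize(im,None,fx=3.7,fy=3.7))
E
```

```text
[ 0.61895888 -0.11904537  0.10621086] -43.86141220967781 8.35 [ 4.03241556  4.02514001 -2.55397781] [ 0.73079598 -0.89937011  0.1889818 ] [-2.16918407e+01  2.60552530e+01  8.96745640e+01  7.64354609e-02
  6.42159803e+01 -6.78636261e+01]
```

View pics/w10.png

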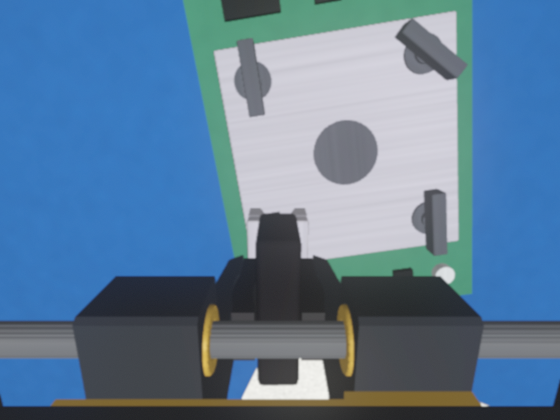

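View pics/c12.png

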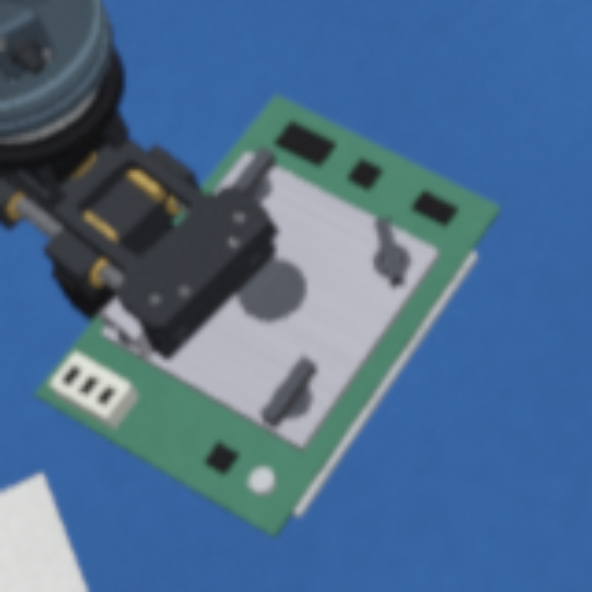

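The key is 8.4° past parallel, about equal to the expected lag. I'll relieve it slightly, then lift straight off.

Call:
{"name": "servo_tool", "arguments": {
  "rows": [
    {"claw": 1,"dx": 0,"dy": 0,"dz": 0,"roll": -0.06},
    {"claw": 1,"dx": 0,"dy": 0,"dz": 0,"roll": -0.1},
    {"claw": 1,"dx": 0,"dy": 0,"dz": -5,"roll": -0.1},
    {"claw": 1,"dx": 0,"dy": 0,"dz": -15,"roll": -0.1},
    {"claw": 1,"dx": 0,"dy": 0,"dz": -35,"roll": -0.1},
    {"claw": 1,"dx": 0,"dy": 0,"dz": -70,"roll": -0.1},
    {"claw": 1,"dx": 0,"dy": 0,"dz": -110,"roll": -0.2},
    {"claw": 1,"dx": 0,"dy": 0,"dz": -140,"roll": -0.33}
  ]
}}

```text
time_s: 9.15
eef_pos: [0.6187, -0.1201, 0.2498]
eef_rot: [[-0.907, 0.421, 0.002], [0.421, 0.907, -0.001], [-0.003, -0.0, -1.0]]
wrist_force: [0.9, 0.3, -1.8]
opening: 0.0156
```

```bash
python3 - <<'E'
from h import *
from bench import monitor,spotter
s=monitor.state(); R=np.array(s['eef_rot']);h=np.degrees(np.arctan2(R[1,1],R[0,1]))-90;print(s['eef_pos'],h,s['time_s'],s['wrist_force'])
print((R.T@(np.array([.5986,.0057,.25])-s['eef_pos'])*1e3).round(1), 'roll',np.radians(h-13.1))
E
```

```text
[ 0.61868145 -0.12010856  0.24979847] -24.89711615871994 9.15 [ 0.8915539   0.30421235 -1.81671799]
[ 71.2 105.7  -0.4] roll -0.6631747832324033
```

Call:
{"name": "servo_tool", "arguments": {
  "rows": [
    {"claw": 1,"dx": 12,"dy": 18,"dz": 0,"roll": -0.11},
    {"claw": 1,"dx": 26,"dy": 38,"dz": 0,"roll": -0.22},
    {"claw": 1,"dx": 40,"dy": 60,"dz": 0,"roll": -0.33},
    {"claw": 1,"dx": 54,"dy": 80,"dz": 0,"roll": -0.44},
    {"claw": 1,"dx": 66,"dy": 98,"dz": 0,"roll": -0.55},
    {"claw": 1,"dx": 71,"dy": 105.5,"dz": 0,"roll": -0.65},
    {"claw": 1,"dx": 71,"dy": 105.5,"dz": 0,"roll": -0.66},
    {"claw": 1,"dx": 71,"dy": 105.5,"dz": 0,"roll": -0.66}
  ]
}}

```text
time_s: 9.95
eef_pos: [0.599, 0.0057, 0.2469]
eef_rot: [[-0.976, -0.218, 0.001], [-0.218, 0.976, -0.001], [-0.0, -0.001, -1.0]]
wrist_force: [-0.2, 0.8, -0.9]
opening: 0.0153
```

```bash
python3 - <<'E'
from h import *
from bench import monitor,spotter
import pickle
p=shot('wrist','w11'); s=monitor.state(); R=np.array(s['eef_rot']);h=np.degrees(np.arctan2(R[1,1],R[0,1]))-90;print(s['eef_pos'],h,s['time_s'],s['wrist_force'])
pickle.dump((p,dict(s)),open('w11.pkl','wb'))
print(proj(p,[[.6197,-.12,.056],[.5986,.0057,.056]]))
E
```

```text
[0.59903398 0.00534131 0.24671239] 12.523774318527103 10.0 [-0.18906858 -0.64536299 -1.8806226 ]
[[142.12234543 183.94600089]
 [277.75196604 190.83968028]]
```

View pics/w11.png

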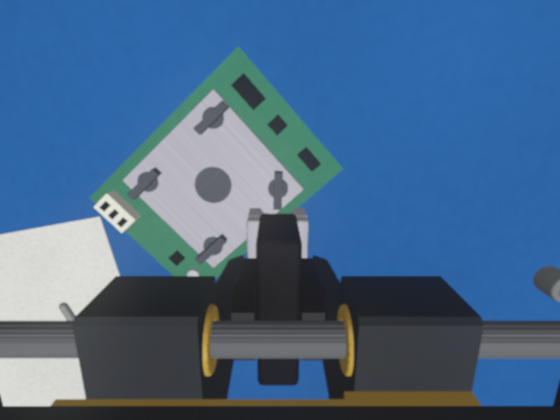

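screw_first at (145,183) now looks parallel to the done bars, and screw_second at (278,189) is still askew. Zooming in to measure.

```bash
python3 - <<'E'
import cv2
for n,(x,y) in {'c13':(145,183),'c14':(278,189)}.items():
    a=cv2.imread('pics/w11.png')[y-25:y+25,x-25:x+25]; cv2.imwrite(f'pics/{n}.png',cv2.resize(a,None,fx=10,fy=10,interpolation=cv2.INTER_CUBIC))
a=cv2.imread('pics/w11.png')[40:290,85:350]; cv2.imwrite(f'pics/c15.png',cv2.resize(a,None,fx=2.3,fy=2.3,interpolation=cv2.INTER_CUBIC))
E
```

```text
(no output)
```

View pics/c13.png

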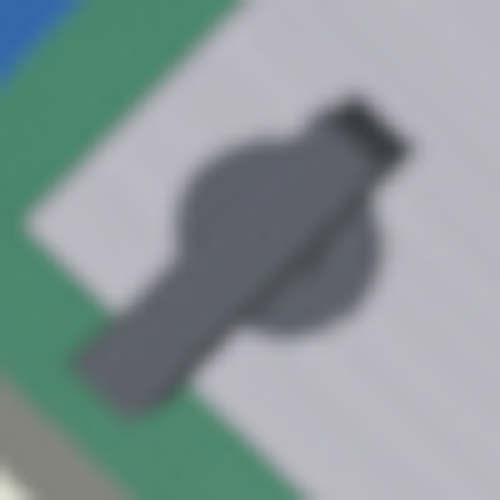

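View pics/c14.png

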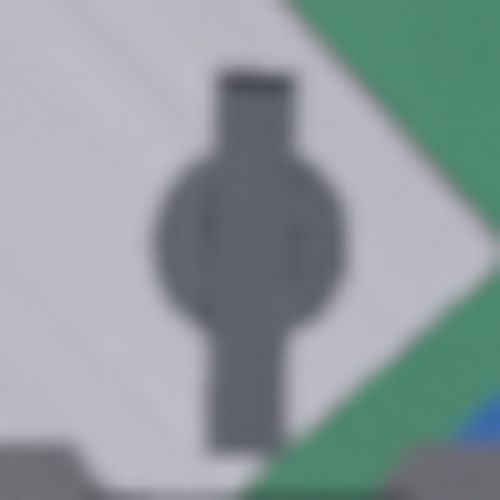

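View pics/c15.png

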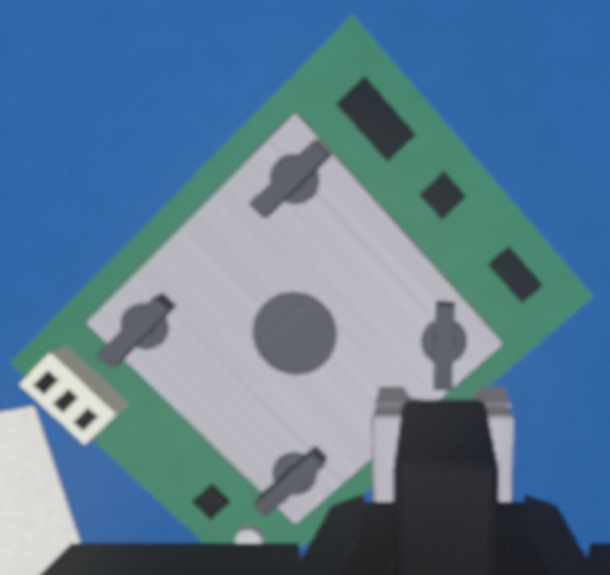

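```bash
python3 - <<'E'
from h import *
import pickle
p,s=pickle.load(open('w11.pkl','rb'))
f=lambda a,sc,o:(np.array(a,float)+.5)/sc-.5+np.array(o)
pl=f([[88,323],[295,113],[502,343],[296,524]],2.3,[85,40])
b1=f([[350,138],[110,390]],10,[120,158]); b2=f([[257,90],[247,452]],10,[253,164])
uv=np.r_[pl,[b1.mean(0)],[b2.mean(0)]]
X=np.array([[-63,63,40],[63,63,40],[63,-63,40],[-63,-63,40],[-45,45,56],[45,-45,56]])/1e3
r=least_squares(lambda q:(proj(p,T(*q,X))-uv).ravel(),[.61,-.058,2.526]); x,y,yaw=r.x
print(r.x,np.degrees(yaw)); print(r.fun.reshape(-1,2).round(1))
for n,b,l in(('first',b1,[-.045,.045,.056]),('second',b2,[.045,-.045,.056])):
    e=[back(p,v,.056) for v in b]; d=e[1]-e[0]; a=np.arctan2(d[1],d[0])
    ang=(-(a-yaw)+np.pi/2)%np.pi-np.pi/2
    print(n,T(*r.x,[l])[0],(e[0]+e[1])/2,'len',np.linalg.norm(d),np.degrees(a)%180,'joint',ang)
R=np.array(s['eef_rot']); print(R.T@(np.array([.5985,.0057,.1075])-s['eef_pos']))
E
```

```text
[ 0.60936831 -0.05694602  2.52562612] 144.7077172164315
[[-0.6 -0.2]
 [ 0.2 -0.2]
 [ 0.6 -0.2]
 [-0.  -0.1]
 [-0.1  0.5]
 [ 0.1  0.2]]
first [ 0.62009936 -0.11967436  0.056     ] [ 0.61976103 -0.11970396  0.056     ] len 0.03470634992290335 146.29170813411275 joint -0.02764585683522469
second [0.59863726 0.00578232 0.056     ] [0.59866957 0.00570655 0.056     ] len 0.03489881689914595 10.963179454316158 joint -0.807310113082992
[0.00048881 0.00056255 0.13921188]
```

screw_first reads -0.03 rad, so it is done. screw_second reads about -0.82 at world bar angle 12°, with the key at 12.5°. Descending to just above it and checking.

Call:
{"name": "servo_tool", "arguments": {
  "rows": [
    {"claw": 1,"dx": 0.5,"dy": 0.5,"dz": 20,"roll": 0.01},
    {"claw": 1,"dx": 0.5,"dy": 0.5,"dz": 50,"roll": 0.01},
    {"claw": 1,"dx": 0.5,"dy": 0.5,"dz": 80,"roll": 0.01},
    {"claw": 1,"dx": 0.5,"dy": 0.5,"dz": 105,"roll": 0.01},
    {"claw": 1,"dx": 0.5,"dy": 0.5,"dz": 117,"roll": 0.01},
    {"claw": 1,"dx": 0.5,"dy": 0.5,"dz": 119,"roll": 0.01},
    {"claw": 1,"dx": 0.5,"dy": 0.5,"dz": 119,"roll": 0.01},
    {"claw": 1,"dx": 0.5,"dy": 0.5,"dz": 119,"roll": 0.01}
  ]
}}

```text
time_s: 10.8
eef_pos: [0.5995, 0.006, 0.1289]
eef_rot: [[-0.978, -0.209, 0.003], [-0.209, 0.978, -0.001], [-0.002, -0.001, -1.0]]
wrist_force: [-0.7, -0.7, -1.4]
opening: 0.0157
```

```bash
python3 - <<'E'
from h import *
from bench import monitor,spotter
p=shot('wrist','w12'); s=monitor.state(); R=np.array(s['eef_rot']);h=np.degrees(np.arctan2(R[1,1],R[0,1]))-90;print(s['eef_pos'],h,s['time_s'],s['wrist_force'])
print(R.T@(np.array([.5986,.0057,.1075])-s['eef_pos']))
im=cv2.imread('pics/w12.png')[180:260,230:330];cv2.imwrite('pics/c16.png',cv2.resize(im,None,fx=7,fy=7,interpolation=cv2.INTER_CUBIC))
E
```

```text
[0.59948286 0.00609198 0.12895206] 12.08206246127095 10.85 [ 0.82750261  0.18995908 -2.3590499 ]
[ 0.00100131 -0.00017347  0.02144974]
```

View pics/c16.png

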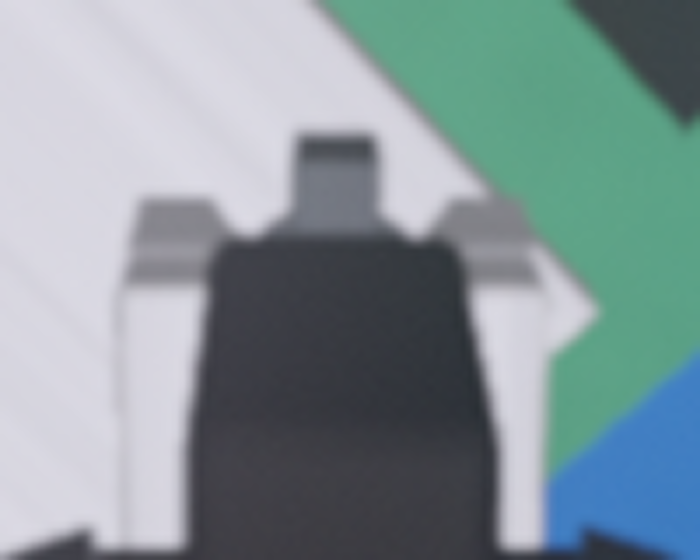

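The bar (mid 337) is centred between the jaws (mid about 334). Seating the key.

Call:
{"name": "servo_tool", "arguments": {
  "rows": [
    {"claw": 1,"dx": 1,"dy": 0,"dz": 5,"roll": 0},
    {"claw": 1,"dx": 1,"dy": 0,"dz": 10,"roll": 0},
    {"claw": 1,"dx": 1,"dy": 0,"dz": 14,"roll": 0},
    {"claw": 1,"dx": 1,"dy": 0,"dz": 18,"roll": 0},
    {"claw": 1,"dx": 1,"dy": 0,"dz": 21,"roll": 0},
    {"claw": 1,"dx": 1,"dy": 0,"dz": 21,"roll": 0},
    {"claw": 1,"dx": 1,"dy": 0,"dz": 21,"roll": 0},
    {"claw": 1,"dx": 1,"dy": 0,"dz": 21,"roll": 0}
  ]
}}

```text
time_s: 11.65
eef_pos: [0.5974, 0.0062, 0.1062]
eef_rot: [[-0.978, -0.21, -0.0], [-0.21, 0.978, 0.0], [0.0, 0.0, -1.0]]
wrist_force: [0.5, -0.4, -2.0]
opening: 0.0154
```

```bash
python3 - <<'E'
from h import *
from bench import monitor,spotter
p=shot('wrist','w13'); s=monitor.state(); R=np.array(s['eef_rot']);h=np.degrees(np.arctan2(R[1,1],R[0,1]))-90;print(s['eef_pos'],h,s['time_s'],s['wrist_force'])
print(R.T@(np.array([.5986,.0057,.1070])-s['eef_pos']))
im=cv2.imread('pics/w13.png')[180:260,230:330];cv2.imwrite('pics/c17.png',cv2.resize(im,None,fx=7,fy=7,interpolation=cv2.INTER_CUBIC))
E
```

```text
[0.59737472 0.00620688 0.1062582 ] 12.10278083204355 11.7 [ 0.30884203 -0.03568011 -2.1787663 ]
[-0.0010918  -0.00075254 -0.00074173]
```

View pics/c17.png

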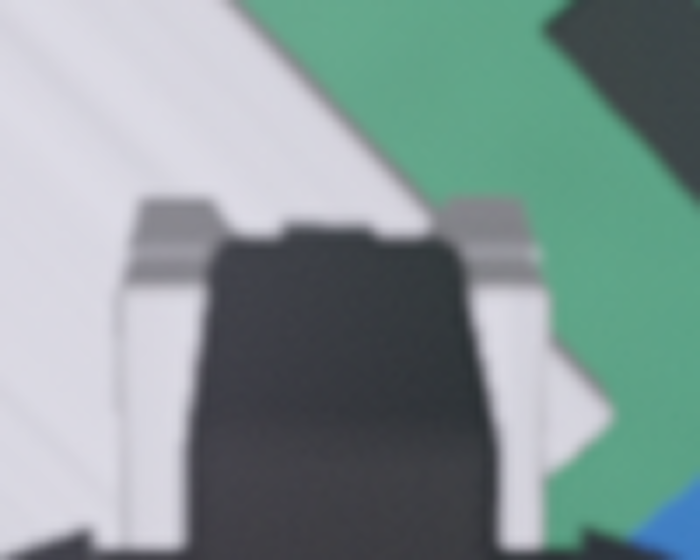

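Seated with no load. Turning clockwise to heading about -44°, the same as the first screw, for a total of 0.98 rad.

Call:
{"name": "servo_tool", "arguments": {
  "rows": [
    {"claw": 1,"dx": -1,"dy": 0,"dz": 0,"roll": 0.08},
    {"claw": 1,"dx": -1,"dy": -0.5,"dz": 0,"roll": 0.16},
    {"claw": 1,"dx": -1,"dy": -0.5,"dz": 0,"roll": 0.24},
    {"claw": 1,"dx": -1,"dy": -0.5,"dz": 0,"roll": 0.33},
    {"claw": 1,"dx": -1,"dy": -0.5,"dz": 0,"roll": 0.42},
    {"claw": 1,"dx": -1,"dy": -0.5,"dz": 0,"roll": 0.51},
    {"claw": 1,"dx": -1,"dy": -0.5,"dz": 0,"roll": 0.6},
    {"claw": 1,"dx": -1,"dy": -0.5,"dz": 0,"roll": 0.68}
  ]
}}

```text
time_s: 12.5
eef_pos: [0.5987, 0.0061, 0.1064]
eef_rot: [[-0.891, 0.455, 0.001], [0.455, 0.891, 0.0], [-0.001, 0.0, -1.0]]
wrist_force: [0.9, 0.2, -2.0]
opening: 0.0154
```

Call:
{"name": "servo_tool", "arguments": {
  "rows": [
    {"claw": 1,"dx": 0,"dy": 0,"dz": 0,"roll": 0.08},
    {"claw": 1,"dx": 0,"dy": 0,"dz": 0,"roll": 0.16},
    {"claw": 1,"dx": 0,"dy": 0,"dz": 0,"roll": 0.24},
    {"claw": 1,"dx": 0,"dy": 0,"dz": 0,"roll": 0.3},
    {"claw": 1,"dx": 0,"dy": 0,"dz": 0,"roll": 0.3},
    {"claw": 1,"dx": 0,"dy": 0,"dz": 0,"roll": 0.3},
    {"claw": 1,"dx": 0,"dy": 0,"dz": 0,"roll": 0.3},
    {"claw": 1,"dx": 0,"dy": 0,"dz": 0,"roll": 0.3}
  ]
}}

```text
time_s: 13.3
eef_pos: [0.5987, 0.006, 0.1064]
eef_rot: [[-0.719, 0.695, 0.001], [0.695, 0.719, 0.0], [-0.0, 0.001, -1.0]]
wrist_force: [1.6, 1.8, -1.4]
opening: 0.0154
```

```bash
python3 - <<'E'
from h import *
from bench import monitor,spotter
p=shot('wrist','w14'); s=monitor.state(); R=np.array(s['eef_rot']);h=np.degrees(np.arctan2(R[1,1],R[0,1]))-90;print(s['eef_pos'],h,s['time_s'],s['wrist_force'],s['ft_torque'])
E
```

```text
[0.59871495 0.00599487 0.1063956 ] -44.016788178193586 13.35 [ 2.20728528  1.31613776 -2.32293884] [ 0.22617434 -0.42419899  0.05653868]
```

View pics/w14.png

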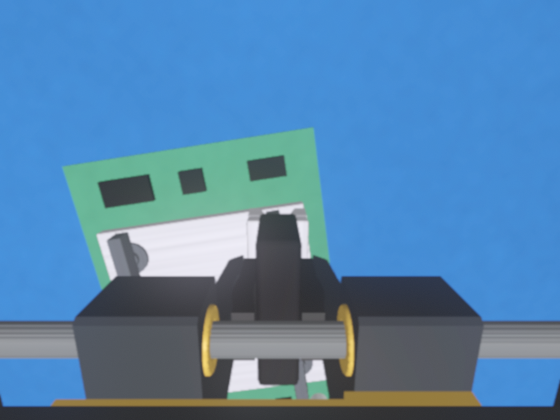

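The key is at the intended heading. I'll relieve it and lift as before, then look again.

Call:
{"name": "servo_tool", "arguments": {
  "rows": [
    {"claw": 1,"dx": 0,"dy": 0,"dz": 0,"roll": -0.05},
    {"claw": 1,"dx": 0,"dy": 0,"dz": 0,"roll": -0.1},
    {"claw": 1,"dx": 0,"dy": 0,"dz": -5,"roll": -0.1},
    {"claw": 1,"dx": 0,"dy": 0,"dz": -15,"roll": -0.1},
    {"claw": 1,"dx": 0,"dy": 0,"dz": -35,"roll": -0.1},
    {"claw": 1,"dx": 0,"dy": 0,"dz": -75,"roll": -0.1},
    {"claw": 1,"dx": 0,"dy": 0,"dz": -115,"roll": -0.1},
    {"claw": 1,"dx": -10,"dy": 30,"dz": -140,"roll": -0.1}
  ]
}}

```text
time_s: 14.15
eef_pos: [0.6259, 0.0193, 0.2508]
eef_rot: [[-0.783, 0.622, 0.002], [0.622, 0.783, -0.001], [-0.003, 0.0, -1.0]]
wrist_force: [1.4, 0.1, -2.0]
opening: 0.0157
```

```bash
python3 - <<'E'
from h import *
from bench import monitor,spotter
p=shot('wrist','w15'); q=shot('top','t15'); s=monitor.state(); R=np.array(s['eef_rot']);h=np.degrees(np.arctan2(R[1,1],R[0,1]))-90;print(s['eef_pos'],h,s['time_s'],s['wrist_force'],s['q'])
print((R.T@(np.array([.56,.17,.246])-s['eef_pos'])*1e3).round())
im=cv2.imread('pics/t15.png')[100:245,300:430];cv2.imwrite('pics/c18.png',cv2.resize(im,None,fx=4,fy=4,interpolation=cv2.INTER_CUBIC))
E
```

```text
[0.63081514 0.02109938 0.25300624] -38.32815827175186 14.25 [ 1.413584   -0.99583729 -2.12814878] [-8.85969856e+00  1.68205477e+01  8.38622899e+01  3.94596490e-02
  7.86495262e+01 -6.05373041e+01]
[148.  73.   6.]
```

View pics/w15.png

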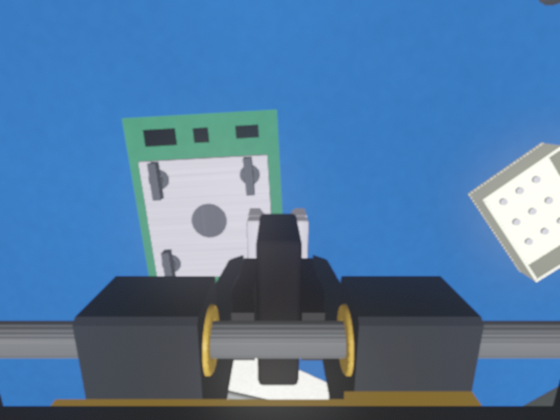

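View pics/c18.png

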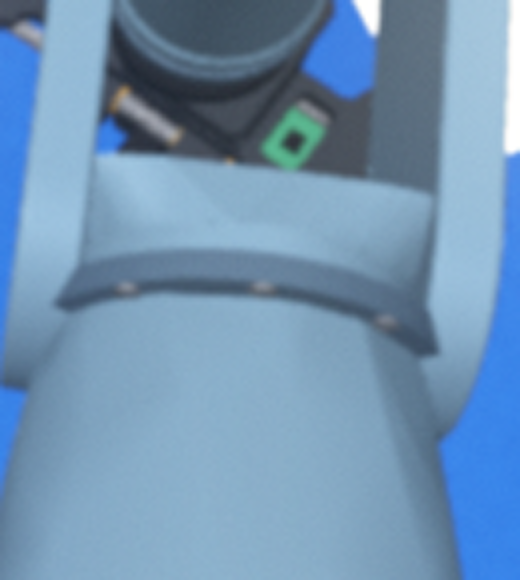

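All the bars visible in the wrist view look parallel to the long edges; (155,180), (250,175) and (168,263) are in view. Now carrying the key to free bench near (0.46,0.16).

Call:
{"name": "servo_tool", "arguments": {
  "rows": [
    {"claw": 1,"dx": 25,"dy": 0,"dz": 0,"roll": 0},
    {"claw": 1,"dx": 60,"dy": 0,"dz": 0,"roll": 0},
    {"claw": 1,"dx": 95,"dy": 1,"dz": 5,"roll": 0},
    {"claw": 1,"dx": 130,"dy": 1,"dz": 20,"roll": 0},
    {"claw": 1,"dx": 165,"dy": 2,"dz": 40,"roll": 0},
    {"claw": 1,"dx": 195,"dy": 2,"dz": 60,"roll": 0},
    {"claw": 1,"dx": 215,"dy": 2,"dz": 80,"roll": 0},
    {"claw": 1,"dx": 220,"dy": 2,"dz": 100,"roll": 0}
  ]
}}

```text
time_s: 15.05
eef_pos: [0.4522, 0.1595, 0.145]
eef_rot: [[-0.785, 0.619, -0.002], [0.619, 0.785, -0.0], [0.002, -0.001, -1.0]]
wrist_force: [0.6, -0.6, -2.4]
opening: 0.0154
```

```bash
python3 - <<'E'
from h import *
from bench import monitor,spotter
p=shot('wrist','w16'); q=shot('scene','s16'); s=monitor.state(); R=np.array(s['eef_rot']);h=np.degrees(np.arctan2(R[1,1],R[0,1]))-90;print(s['eef_pos'],h,s['time_s'],s['wrist_force'],s['q'])
im=cv2.imread('pics/s16.png')[140:350,120:400];cv2.imwrite('pics/c19.png',cv2.resize(im,None,fx=2.8,fy=2.8,interpolation=cv2.INTER_CUBIC))
E
```

```text
[0.45141665 0.15859968 0.14334317] -38.27732671352522 15.15 [-0.02694058  0.21187234 -1.51755047] [ 5.11398015e+00  5.65677899e+00  1.10784924e+02 -1.47997812e-02
  6.39475156e+01 -4.66014863e+01]
```

View pics/w16.png

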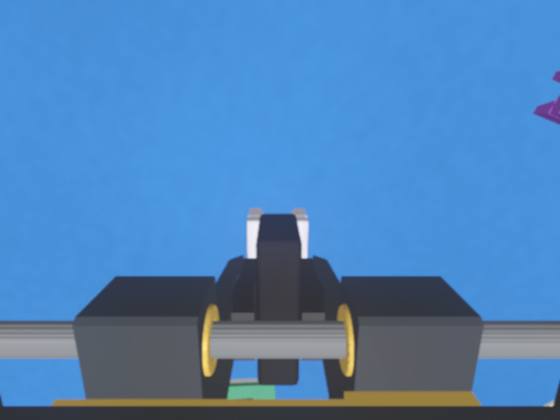

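View pics/c19.png

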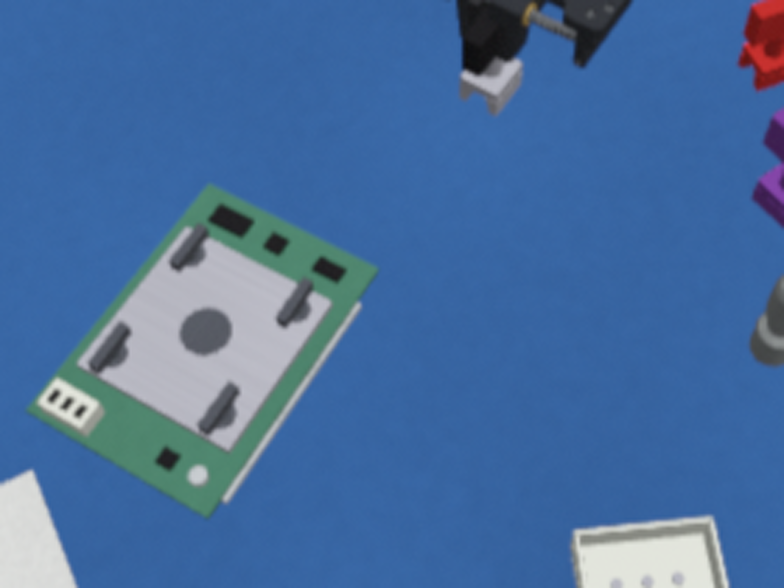

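All four bars are parallel in the scene view, and the spot under the key is empty. Lowering the key.

Call:
{"name": "servo_tool", "arguments": {
  "rows": [
    {"claw": 1,"dx": 0,"dy": 0,"dz": 20,"roll": 0},
    {"claw": 1,"dx": 0,"dy": 0,"dz": 45,"roll": 0},
    {"claw": 1,"dx": 0,"dy": 0,"dz": 62,"roll": 0},
    {"claw": 1,"dx": 0,"dy": 0,"dz": 72,"roll": 0},
    {"claw": 1,"dx": 0,"dy": 0,"dz": 76,"roll": 0},
    {"claw": 1,"dx": 0,"dy": 0,"dz": 77,"roll": 0},
    {"claw": 1,"dx": 0,"dy": 0,"dz": 77,"roll": 0},
    {"claw": 1,"dx": 0,"dy": 0,"dz": 77,"roll": 0}
  ]
}}

```text
time_s: 15.95
eef_pos: [0.4559, 0.1585, 0.0701]
eef_rot: [[-0.785, 0.62, 0.002], [0.62, 0.785, 0.0], [-0.001, 0.001, -1.0]]
wrist_force: [0.3, -0.2, -2.6]
opening: 0.0154
```

```bash
python3 - <<'E'
from bench import monitor
s=monitor.state();print(s['eef_pos'],s['wrist_force'],s['time_s'])
E
```

```text
[0.45586028 0.15854809 0.0700897 ] [ 0.32634863 -0.18147961 -2.60234522] 15.95
```

Call:
{"name": "servo_tool", "arguments": {
  "rows": [
    {"claw": 1,"dx": 0,"dy": 0,"dz": 1,"roll": 0},
    {"claw": 1,"dx": 0,"dy": 0,"dz": 2,"roll": 0},
    {"claw": 1,"dx": 0,"dy": 0,"dz": 3,"roll": 0},
    {"claw": 1,"dx": 0,"dy": 0,"dz": 4,"roll": 0},
    {"claw": 1,"dx": 0,"dy": 0,"dz": 5,"roll": 0},
    {"claw": 1,"dx": 0,"dy": 0,"dz": 6,"roll": 0},
    {"claw": 1,"dx": 0,"dy": 0,"dz": 6,"roll": 0},
    {"claw": 1,"dx": 0,"dy": 0,"dz": 6,"roll": 0}
  ]
}}

```text
time_s: 16.75
eef_pos: [0.4556, 0.1585, 0.0655]
eef_rot: [[-0.785, 0.62, 0.0], [0.62, 0.785, -0.0], [-0.0, -0.0, -1.0]]
wrist_force: [-9.1, -2.0, 22.7]
opening: 0.0154
```

The key is on the bench (contact at about 25 N). Backing off 1 mm, then releasing slowly.

Call:
{"name": "servo_tool", "arguments": {
  "rows": [
    {"claw": 1,"dx": 0,"dy": 0,"dz": -1,"roll": 0},
    {"claw": 1,"dx": 0,"dy": 0,"dz": -1,"roll": 0},
    {"claw": 0.75,"dx": 0,"dy": 0,"dz": -1,"roll": 0},
    {"claw": 0.65,"dx": 0,"dy": 0,"dz": -1,"roll": 0},
    {"claw": 0.5,"dx": 0,"dy": 0,"dz": -1,"roll": 0},
    {"claw": 0.5,"dx": 0,"dy": 0,"dz": -1,"roll": 0},
    {"claw": 0.5,"dx": 0,"dy": 0,"dz": -1,"roll": 0},
    {"claw": 0.5,"dx": 0,"dy": 0,"dz": -1,"roll": 0}
  ]
}}

```text
time_s: 17.55
eef_pos: [0.4551, 0.1585, 0.0641]
eef_rot: [[-0.785, 0.62, -0.0], [0.62, 0.785, -0.0], [0.0, -0.0, -1.0]]
wrist_force: [0.2, -0.4, -0.6]
opening: 0.044
```

```bash
python3 - <<'E'
from h import *
p=shot('wrist','w17')
from bench import monitor
s=monitor.state();print(s['eef_pos'],s['wrist_force'],s['opening'])
E
```

```text
[0.45510135 0.15850083 0.06414923] [0.076174   0.05840393 0.79212849] 0.04409628906427374
```

View pics/w17.png

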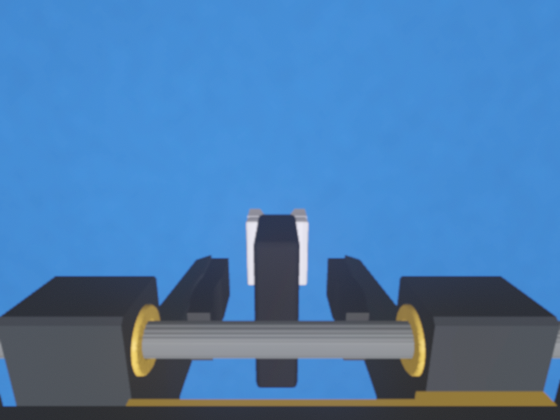

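The key stands free between the open fingers. Withdrawing straight up.

Call:
{"name": "servo_tool", "arguments": {
  "rows": [
    {"claw": 0.5,"dx": 0,"dy": 0,"dz": -15,"roll": 0},
    {"claw": 0.5,"dx": 0,"dy": 0,"dz": -40,"roll": 0},
    {"claw": 0.5,"dx": 0,"dy": 0,"dz": -75,"roll": 0},
    {"claw": 0.5,"dx": 0,"dy": 0,"dz": -115,"roll": 0},
    {"claw": 0.5,"dx": 0,"dy": 0,"dz": -150,"roll": 0},
    {"claw": 0.5,"dx": 0,"dy": 0,"dz": -180,"roll": 0},
    {"claw": 0.5,"dx": 0,"dy": 0,"dz": -190,"roll": 0},
    {"claw": 0.5,"dx": 0,"dy": 0,"dz": -190,"roll": 0}
  ]
}}

```text
time_s: 18.4
eef_pos: [0.4559, 0.1586, 0.2553]
eef_rot: [[-0.785, 0.62, 0.003], [0.62, 0.785, 0.0], [-0.002, 0.002, -1.0]]
wrist_force: [0.9, 0.0, -0.2]
opening: 0.0442
```

```bash
python3 - <<'E'
from h import *
p=shot('wrist','w18');q=shot('scene','s18')
from bench import monitor
s=monitor.state();print(s['eef_pos'],s['wrist_force'],s['time_s'])
im=cv2.imread('pics/s18.png')[100:340,110:430];cv2.imwrite('pics/c20.png',cv2.resize(im,None,fx=2.5,fy=2.5,interpolation=cv2.INTER_CUBIC))
E
```

```text
[0.45434556 0.15842201 0.25255681] [ 0.05652002 -0.44422712  1.02573693] 18.5
```

View pics/c20.png

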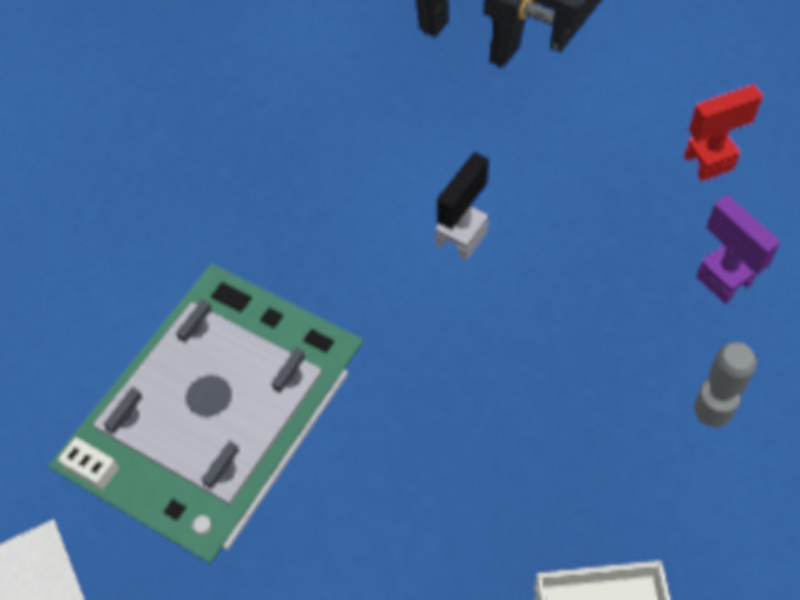

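View pics/w18.png

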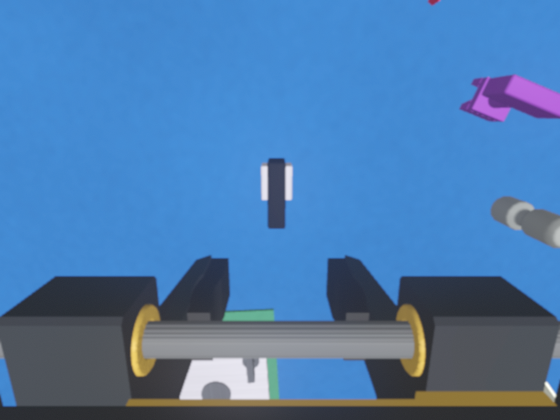

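The key stands upright and clear, and all four bar directions agree in the scene view to about 4° (slopes of roughly 52–57°). Handing in.

```bash
python3 -c "
from bench import close_job; print(close_job())"
```

```text
the job is handed in; nothing more can be done
None
```

The job is handed in. Both askew screws now lie parallel to the board's long edges, and the key stands upright on the bench, released. No verdict came back, so what follows rests on my own checks.

- **Screws:** I turned the screw beside the white connector first, then the one diagonally across, using only the black-handled key.
    - After the first turn, the wrist view put screw_first at about -0.03 rad while screw_second was still at about -0.81.
    - At the end I had no fresh wrist measurement of screw_second. In the final scene picture all four bars agree in direction to about 4°, judged by eye against the 15° limit.
- **Key:** It stands at about (0.455, 0.159), roughly 0.27 m from the board's centre. The gripper is about 0.19 m above where it released it, touching nothing. The red and purple look-alikes were left alone.
- **Forces and time:** The key pressed about 6 N on the plate when first seated. It met the bench at about 25 N when set down, more than intended, and I backed off 1 mm before releasing. The clock read 18.5 s at the last check.

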